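# Set the polisher's water ball valve half open

### The arm

A 6-joint arm with a two-finger parallel gripper is mounted at the origin on the work surface. World frame = base frame: x ahead of the robot, y to its left, z up, the work surface at z = 0. Lengths are in m, angles in rad, forces in N, time in s.
With the tool pointing down it reaches from about 0.375 to 0.975 m from the base axis. Payload 3.8 kg.
Tool frame: the origin (TCP) lies at the very end of the fingers, on their centre line; the grasp point (between the pads) lies 19 mm behind it; z points along the fingers, y is the line along which they close (so a half turn about z gives the same grasp; the last joint's range is limited). The gripper opens to 85 mm and grips with 20 to 120 N. Pads are 22 mm wide; open, the fingers measure 114 mm over their backs; the gripper's body (76 mm by 85 mm) begins 54 mm behind the grasp point. The pads swing forward as they close: fully open they stand 13 mm farther back than shut.
Start: joints at [-1.372, 0.264, 1.604, -0, 1.274, -0.037], TCP at [0.158, -0.656, 0.231] pointing down, gripper open.
Joint ranges: [-2.63, 2.63], [-0.94, 2.18], [0.31, 2.57], [-1.31, 4.45], [0, 2.66], [-2.55, 2.55]. Speed limits (rad/s): [2.57, 2.57, 3.14, 3.14, 3.14, 3.14].

### API

Orientations are given as a rotation vector (axis times angle).
In Python, from workcell import monitor, viewer, job gives the robot as it stands. The module is installed in compiled form; this text tells all that it offers.
- The arm moves only by the tool step_arm, never from a script. Its argument "series" is one flat list of numbers, 4 for each row, row after row: the shift along the tool's x, y, z in m, then the turn about the tool's z in rad. A call has 1 to 8 rows; each row is the pose to reach, as a shift and turn from the pose commanded when the call began, along the tool's axes at that moment; what a row does not reach only later rows make up. A row lasts 1/8 s, in which the tool goes at most 62.5 mm and 10.7 degrees, less where a joint would pass 70% of its speed; a pose out of reach is approached as far as the arm can. A call with a gripper value outside its range is refused whole. "gripper" is the opening, from 0 (shut) to 1 (fully open), set as the call begins (left out, the last holds). The fingers move at their own pace and stop on an object; "newtons" is the grip in N (left out, the last holds). Time passes only in rows, so rows that repeat a pose let the fingers close. It gives the time, the measured TCP pose, the force, the opening and the grip force at its end, in the units of the state.
- monitor.read_state(): the state, without advancing time (a new reading comes with each control period).
- viewer.read_camera(name): name is "side" or "top"; returns a dict with "image" (384x512x3 uint8, red, green, blue), "intrinsics" (3x3 intrinsics, pixels), "distortion" ([k1, k2, p1, p2, k3] as OpenCV has them; the pictures are not rectified), "T" (4x4, takes a point from camera to world coordinates). Camera axes: x right, y up, looking along -z (the intrinsics and any distortion apply to the point x, -y, -z); pixel columns grow to the right and rows downward; lengths in m; the calibration is good to about 2 mm. A picture is of the moment at which its call begins. There is no depth.
- job.finish_job(): hands the job in; it is judged then, once.
Trained networks look in a picture, given as the dict that the camera call returned (one of the last four; its "shot" number tells which), for a name from the list of things; names that differ only in an ending like _2 or _b are one class to them, and where a whole thing is asked for, a point or a joint stands for the part that bears it (a point fixed in the world has none). Each returns a list of dicts, best first, with "score" (0 to 1); they miss things now and then, are a little off and sometimes report something else, mostly with a low value. They report only what shows in the picture. A call takes as long as a camera call. They do not tell look-alikes from the thing itself.
- viewer.boxes_of(picture, label): "extent" ([centre column, centre row, width, height] in pixels, round what is visible of it).
- viewer.spot_point(picture, label): "point" ([column, row] in pixels: a listed point, or the origin of a listed thing).
The state is a dict: "time": time; "q": joint angles; "joint_vel": joint speeds; "joint_torque": joint torques, N m; "tool_pos": TCP position; "tcp_rot": TCP orientation; "wrist_force": force on the tool from outside, world axes, zero at the start; "torque": the same for the moment, N m; "width": opening from 0.0 (shut) to 1.0 (fully open); "grip_force": force on a finger pad.
Only numpy, scipy, OpenCV 4.12 (cv2) and the standard library are available. Lean on these libraries where they do the work, as an engineer would, in place of code of your own. Each camera call takes 0.05 s, during which the arm holds its last target. There are 200 camera calls.

### The job

Set the polisher's water supply to half open: turn the ball valve, the one with the flat steel bar handle, until its handle stands diagonally, at 45 degrees to its pipe, and let go. Do not turn the round-knob needle valve on the other pipe, and do not knock over or shift the wash bottle.

Things in the scene. Friction and masses are not known exactly. Their poses are not given: they have to be found in the camera images.
- ball_valve (a joint): opening of the ball valve (rad): 0 = closed, bar handle square across its pipe; 1.571 = fully open, bar along the pipe; a stop at each end. It grows as the handle turns anticlockwise seen from above, about a vertical axis. Starts at 0 to 0.35. Turns stiffly (0.15 N m) and stays where it is left.
- ball_handle (a point): grip point of the ball valve's steel bar handle, on its turning axis, 100 mm above the bench. The bar is 66 mm long (along this point's x, which turns with it), 12 mm thick (y) and spans z 83 to 113 mm. Below: 28 mm round hub (z 76-84), 34 mm brass body (top 62) fixed in a level 16 mm pipe (top 53, 160 mm long). Place and direction vary.
- knob_mark (a point): white mark on top of the needle valve's round black knob (42 mm across, z 78 to 104 mm), 16 mm from its vertical turning axis, which lies along this point's -x. The valve sits in a second pipe like the ball valve's. The knob turns easily and must be left as it is.
- wash_bottle: white bottle with a grey cap, 60 mm diameter, 150 mm tall, standing loose; origin at the centre of its underside, z up along the bottle. A bystander.
Mind the look-alikes: they are no part of the job. Leave any blue or red look-alike of the part that bears ball_valve alone.

How it is judged:
At the end, for the whole second after the job is handed in: The ball valve stands at 45 degrees, within 10 degrees either way, at rest; the needle valve's mark is within 6 mm of where it was, and the wash bottle stands upright within 20 mm of where it was (value of joint ball_valve between 0.61 and 0.96 rad and velocity of joint ball_valve between -0.05 and 0.05 rad/s and distance of knob_mark from where it was at the start of the episode below 0.006 m and distance of wash_bottle from where it was at the start of the episode below 0.02 m and angle between wash_bottle's own z axis and vertical below 0.2 rad); the robot touches nothing.
It fails at once if the round knob of the needle valve is turned (its mark moves more than 6 mm) (distance of knob_mark from where it was at the start of the episode above 0.006 m).
It fails at once if the wash bottle is tipped or pushed more than 20 mm (distance of wash_bottle from where it was at the start of the episode above 0.02 m or angle between wash_bottle's own z axis and vertical above 0.2 rad).
It also fails if it takes over 30 s, if anything falls off the work surface, if the arm or the gripper's body presses on something with over 40 N, if the wrist force passes 120 N, or if a joint passes its speed limit or range.

## Working session

There is one attempt and no reset: what is moved stays moved. The work goes in short steps, Python scripts to look and compute and a tool call to move; the robot and the scene stay as the last step left them, time stands still between calls to the robot, and variables do not carry over. Pictures are saved under pics/ and viewed, at most 10 in all, crops included, and the job is handed in when it is done.

Besides the shell and the picture viewer there is one more tool, called after ">>>" as name(argument=value, ...) on one line, values as JSON. step_arm: Moves the arm, as the interface text tells. Its arguments: {"type":"object","properties":{"series":{"type":"array"},"gripper":{"type":"number"},"newtons":{"type":"number"}},"required":["series"]}

```bash
mkdir -p pics; cat > h.py <<'E'
import numpy as np, cv2
from workcell import monitor, viewer, job
def ray(p,uv):
    n=cv2.undistortPoints(np.array([[uv]],float),p["intrinsics"],np.array(p["distortion"],float))[0,0]
    T=np.array(p["T"]); return T[:3,3],T[:3,:3]@np.array([n[0],-n[1],-1.])
def atz(p,uv,z):
    o,d=ray(p,uv); return o+d*(z-o[2])/d[2]
def pix(p,X):
    T=np.array(p["T"]); c=T[:3,:3].T@(np.array(X,float)-T[:3,3]); c=np.array([c[0],-c[1],-c[2]])
    return cv2.projectPoints(c.reshape(1,1,3),np.zeros(3),np.zeros(3),np.array(p["intrinsics"],float),np.array(p["distortion"],float))[0][0,0]
def tri(p1,u1,p2,u2):
    A=[];b=[]
    for p,u in((p1,u1),(p2,u2)):
        o,d=ray(p,u);d=d/np.linalg.norm(d);M=np.eye(3)-np.outer(d,d);A.append(M);b.append(M@o)
    return np.linalg.lstsq(np.vstack(A),np.hstack(b),rcond=None)[0]
E
python3 - <<'E'
from h import *
np.set_printoptions(precision=3,suppress=True)
P={n:viewer.read_camera(n) for n in("top","side")}
for n,p in P.items():
    cv2.imwrite(f"pics/{n}0.png",p["image"][:,:,::-1])
    for l,z in(("ball_handle",.1),("knob_mark",.104),("wash_bottle",0)):
        for r in viewer.spot_point(p,l)[:4]: print(n,l,round(r["score"],2),np.array(r["point"]),atz(p,r["point"],z))
    for r in viewer.boxes_of(p,"ball_valve")[:4]: print(n,"box",round(r["score"],2),np.array(r["extent"]))
print(monitor.read_state()["tcp_rot"])
E
```

```text
top ball_handle 0.76 [197.   86.7] [0.739 0.221 0.1  ]
top ball_handle 0.68 [211.1 153.7] [0.569 0.192 0.1  ]
top ball_handle 0.65 [130.2 314. ] [0.211 0.382 0.1  ]
top ball_handle 0.46 [215.7 237.2] [0.372 0.187 0.1  ]
top knob_mark 0.56 [362.7 163.1] [ 0.528 -0.162  0.104]
top wash_bottle 0.83 [294.  101.1] [ 0.729 -0.022  0.   ]
top box 0.86 [132.7 312.9  15.5  36. ]
top box 0.77 [200.8  86.3  10.3  27.8]
top box 0.76 [210.7 151.7  17.6  25.6]
top box 0.6 [214.3 237.2   8.3  30.7]
side ball_handle 0.89 [257.9 315.5] [0.206 0.376 0.1  ]
side ball_handle 0.81 [208.4 190.9] [0.568 0.187 0.1  ]
side ball_handle 0.73 [258.4 226.2] [0.377 0.185 0.1  ]
side ball_handle 0.52 [163.6 168.6] [0.735 0.215 0.1  ]
side knob_mark 0.4 [292.1 136.2] [ 0.544 -0.164  0.104]
side wash_bottle 0.71 [224.2 153.7] [ 0.731 -0.032 -0.   ]
side box 0.87 [253.8 315.6  26.5  23.7]
side box 0.81 [259.6 228.9  27.1  18.9]
side box 0.6 [207.9 192.9  24.3  19.9]
side box 0.47 [165.7 169.6  16.5  17.7]
[-3.12 -0.37  0.  ]
```

View pics/top0.png

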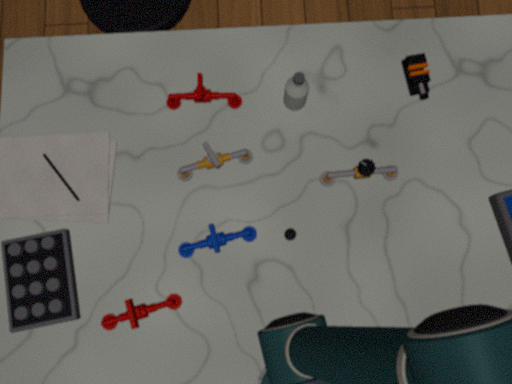

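View pics/side0.png

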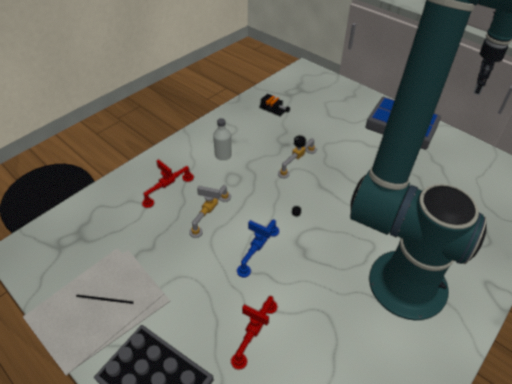

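Candidates in the top view are red (203,97), steel/brass (211,155), blue (216,238) and red (139,313). Only (211,155) has a plain steel bar on a brass body, so it fits the description. The needle valve is at (366,168) and the bottle at (295,92). I'll confirm with an enlarged crop.

```bash
python3 - <<'E'
from h import *
np.set_printoptions(precision=3,suppress=True)
p=viewer.read_camera("top");s=viewer.read_camera("side")
a=cv2.resize(p["image"][130:190,170:260],None,fx=8,fy=8,interpolation=cv2.INTER_CUBIC)[:,:,::-1]
b=cv2.resize(s["image"][175:245,180:240],(int(60*480/70),480),interpolation=cv2.INTER_CUBIC)[:,:,::-1]
im=np.hstack([a[:,:720],b]);im=cv2.resize(im,None,fx=.7,fy=.7);cv2.imwrite("pics/crop.png",im);print(im.shape)
print("tri",tri(p,viewer.spot_point(p,"ball_handle")[1]["point"],s,[208.4,190.9]))
print("bottle cap",atz(p,(299,76),.15))
E
```

```text
(336, 792, 3)
tri [0.671 0.185 0.081]
bottle cap [ 0.732 -0.023  0.15 ]
```

View pics/crop.png

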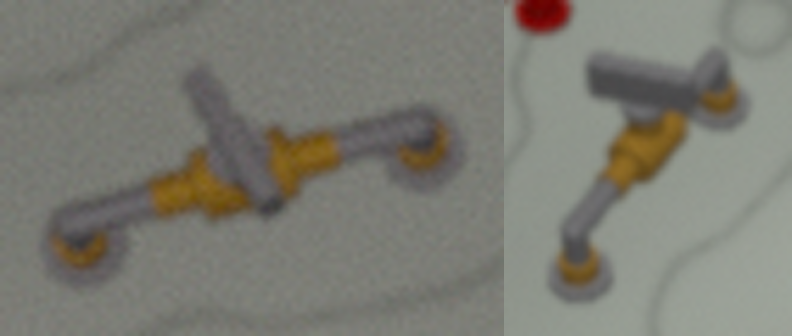

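The crop confirms it: a plain steel bar on a brass body, ends at crop (198,75) and (270,200), pipe elbows at (70,222) and (425,120). Next, the angles.

```bash
python3 - <<'E'
from h import *
np.set_printoptions(precision=3,suppress=True)
p=viewer.read_camera("top");s=viewer.read_camera("side")
f=lambda x,y:(170+x/5.6-.4,130+y/5.6-.4)
g=lambda x,y:(180+(x-504)/4.8-.4,175+y/4.8-.4)
h=[atz(p,f(198,72),.113),atz(p,f(263,188),.113)];q=[atz(p,f(70,218),.053),atz(p,f(425,118),.053)]
for n,(a,b) in(("bar",h),("pipe",q)): print(n,a,b,(a+b)/2,np.linalg.norm(b-a),np.degrees(np.arctan2(*(b-a)[1::-1])))
h=[atz(s,g(592,60),.113),atz(s,g(690,86),.113)]; print("side bar top",h,np.mean(h,0))
r=min(viewer.spot_point(p,"ball_handle"),key=lambda r:abs(r["point"][1]-153)); r2=min(viewer.spot_point(s,"ball_handle"),key=lambda r:abs(r["point"][1]-191))
print(tri(p,r["point"],s,r2["point"]))
st=monitor.read_state();print(st["tool_pos"],cv2.Rodrigues(np.array(st["tcp_rot"]))[0],st["time"],st["q"])
E
```

```text
bar [0.594 0.204 0.113] [0.542 0.178 0.113] [0.568 0.191 0.113] 0.05740490288704128 -153.52809692368308
pipe [0.548 0.268 0.053] [0.586 0.111 0.053] [0.567 0.189 0.053] 0.16123230509297154 -76.56915202974307
side bar top [array([0.591, 0.204, 0.113]), array([0.534, 0.18 , 0.113])] [0.562 0.192 0.113]
[0.567 0.193 0.099]
[ 0.158 -0.656  0.231] [[ 0.972  0.234  0.   ]
 [ 0.234 -0.972 -0.   ]
 [-0.     0.    -1.   ]] 0.85 [-1.372  0.264  1.604 -0.     1.274 -0.037]
```

>>> step_arm(series=[0.038,-0.046,0,0,0.076,-0.093,0,0,0.114,-0.139,0,0,0.152,-0.186,0,0,0.19,-0.232,0,0,0.228,-0.279,0,0,0.266,-0.325,0,0,0.304,-0.371,0,0], gripper=1, newtons=50)

```text
time: 1.85
tool_pos: [0.3672, -0.2229, 0.2318]
tcp_rot: [3.119, 0.369, 0.002]
wrist_force: [0.6, 0.2, 0.6]
width: 1.0
grip_force: 0.0
```

>>> step_arm(series=[0.037,-0.045,0,0,0.074,-0.09,0,0,0.111,-0.135,0,0,0.148,-0.18,0,-0.1,0.185,-0.225,0,-0.15,0.222,-0.27,0,-0.2,0.257,-0.315,0,-0.227,0.292,-0.357,0,-0.227])

```text
time: 2.85
tool_pos: [0.5678, 0.1928, 0.2315]
tcp_rot: [3.057, 0.722, 0.001]
wrist_force: [1.1, -1.0, -0.1]
width: 1.0
grip_force: 0.0
```

>>> step_arm(series=[0,0,0.04,0,0,0,0.08,0,0,0,0.11,0,0,0,0.13,0,0,0,0.141,0,0,0,0.141,0])

```text
time: 3.6
tool_pos: [0.5671, 0.1907, 0.0901]
tcp_rot: [3.058, 0.72, -0.001]
wrist_force: [-0.3, 0.2, -0.5]
width: 1.0
grip_force: 0.0
```

```bash
python3 - <<'E'
from h import *
p=viewer.read_camera("top");s=viewer.read_camera("side")
a=cv2.resize(p["image"][120:200,170:260],(450,400),interpolation=cv2.INTER_CUBIC)
b=cv2.resize(s["image"][165:245,175:245],(350,400),interpolation=cv2.INTER_CUBIC)
cv2.imwrite("pics/g.png",np.hstack([a,b])[:,:,::-1]);st=monitor.read_state();print(st["tool_pos"],st["wrist_force"])
E
```

```text
[0.56815545 0.19100722 0.09156689] [ 0.70138687 -0.00895764  0.07447585]
```

View pics/g.png

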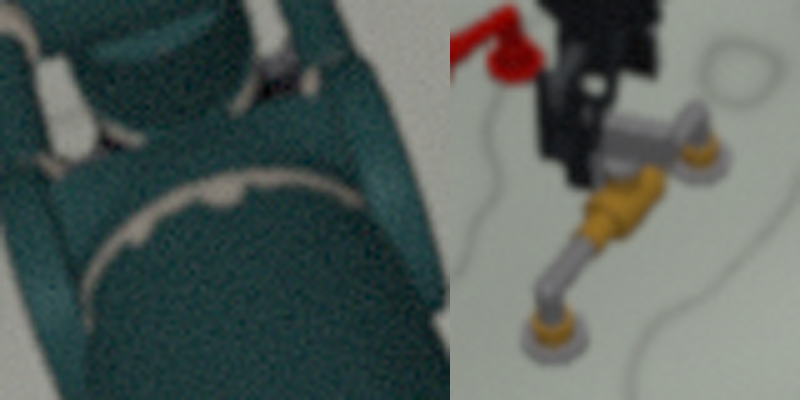

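The side crop shows the bar at (640,140) between the fingers, with the near finger at (575,150). The top view is blocked by the arm. Closing.

>>> step_arm(series=[0,0,0,0,0,0,0,0,0,0,0,0,0,0,0,0,0,0,0,0,0,0,0,0,0,0,0,0,0,0,0,0], gripper=0, newtons=40)

```text
time: 4.7
tool_pos: [0.5673, 0.1905, 0.0905]
tcp_rot: [3.057, 0.72, 0.0]
wrist_force: [-1.0, -3.4, 3.4]
width: 0.135
grip_force: 41.6
```

>>> step_arm(series=[0,0,0,-0.09,0,0,0,-0.18,0,0,0,-0.27,0,0,0,-0.36,0,0,0,-0.45,0,0,0,-0.53,0,0,0,-0.56,0,0,0,-0.56])

```text
time: 5.7
tool_pos: [0.5669, 0.1909, 0.0906]
tcp_rot: [-2.74, -1.537, 0.0]
wrist_force: [-2.2, -1.5, 5.6]
width: 0.129
grip_force: 41.9
```

>>> step_arm(series=[0,0,0,0,0,0,0,0,0,0,0,0,0,0,0,0,0,0,0,0,0,0,0,0,0,0,0,0], gripper=1)

```text
time: 6.58
tool_pos: [0.5672, 0.1908, 0.0903]
tcp_rot: [-2.74, -1.537, -0.0]
wrist_force: [0.4, -0.2, -0.5]
width: 0.996
grip_force: 0.0
```

>>> step_arm(series=[0,0,-0.03,0,0,0,-0.08,0,0,0,-0.14,0,0,0,-0.16,0,0,0.06,-0.16,0,0,0.12,-0.16,0,0,0.18,-0.16,0,0,0.18,-0.16,0])

```text
time: 7.58
tool_pos: [0.7229, 0.0938, 0.2471]
tcp_rot: [-2.742, -1.532, 0.004]
wrist_force: [-1.1, 1.3, -1.0]
width: 1.0
grip_force: 0.0
```

```bash
python3 - <<'E'
from h import *
p=viewer.read_camera("top");s=viewer.read_camera("side")
a=cv2.resize(p["image"][130:190,170:260],(504,336),interpolation=cv2.INTER_CUBIC)
b=cv2.resize(s["image"][175:245,180:240],(288,336),interpolation=cv2.INTER_CUBIC)
cv2.imwrite("pics/e.png",np.hstack([a,b])[:,:,::-1])
for t in(58.4,):
  d=.033*np.array([np.cos(np.radians(t)),np.sin(np.radians(t)),0]);c=np.array([.567,.191,.113])
  for X in(c+d,c-d): print("exp", (pix(p,X)-[170,130])*5.6, (pix(s,X)-[180,175])*4.8+[504,0])
E
```

```text
exp [160.42032358  92.66923124] [579.55697801  77.2276949 ]
exp [297.61242945 166.25944263] [689.24597118  55.49900001]
```

View pics/e.png

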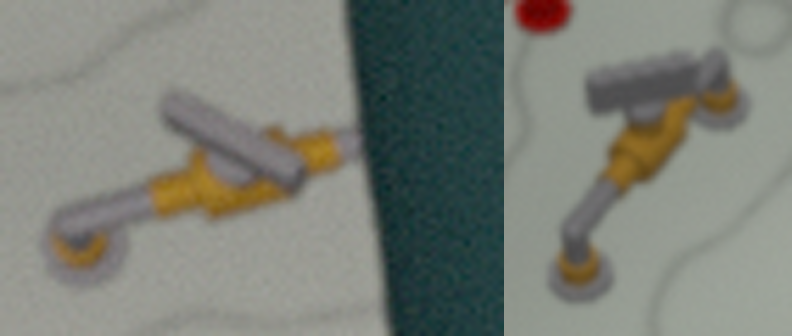

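The bar now runs from crop (168,98) to (300,168), close to the predicted ends, at about 44° to the pipe. The arm is clear, so I'm handing in.

```bash
python3 -c "
from workcell import job
print(job.finish_job())"
```

```text
the job is handed in; nothing more can be done
None
```

I turned the ball valve's handle to about 44° to its pipe, let go, moved the arm clear and handed the job in; the arm kept clear of the needle valve and bottle, though I did not re-measure them, and no verdict came back.

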